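# Function check of a suction table's latching stop button

### The job

Do the stop check on the suction table: press the big three-lobed mushroom stop button in until it latches and stays down when you let go, then push one of its lobes round clockwise (seen from above) until the button springs back out. Let the head turn back by itself, then press the small round start button fully in and let it come back, so that the table is in service again. Nothing is to be picked up; do not squeeze or ram the stop button, leave the suction dial as it is set and do not disturb the loose things on and round the table.

Things in the scene. Friction and masses are not known exactly. Their poses are not given: they have to be found in the camera images.
- suction_table: White suction table, fixed on the bench, 270 (x) x 320 (y) x 64 mm high. Origin: centre of its underside; x away from the robot, y left, z up. Its front 92 mm is a level grey control strip, top at z = 62 mm, with three controls at x = -87 mm: mushroom stop button (y +92 mm), suction dial (y -18), start button (y -110). Behind: perforated platen with a blotter board, top z = 66 mm.
- stop_top (a point): Centre of the domed top of the black mushroom stop button, on its vertical axis, 45 mm above the strip when out; sinks with it. Head: dome 49 mm in diameter, 27 mm thick, with three round vertical lobes of 23 mm diameter, 120 degrees apart, centred 27 mm from the axis. Lobes span 18 to 41 mm above the strip when out, 11 to 34 mm when latched. Below them only a 47 mm bezel, 8 mm high.
- stop_lobe (a point): Outermost point of the lobe that, unturned, points at the strip's front edge (table's -x): 38.5 mm from the axis, 18 mm below stop_top; turns and sinks with the head. Gaps between neighbouring lobes are about 23 mm wide at the lobes' centre circle, wider farther out. To turn the head clockwise, push this lobe on its right (the table's -y side) toward the table's +y.
- stop (a joint): How far the mushroom button is pressed in, m: 0 out, 0.008 at its hard stop. It latches at about 0.0074 and stays at about 0.0072 when let go. A spring pushes it out; pressed slowly (about 10 mm/s) it takes about 8 N on the top to latch, pressed fast it resists more. The head must be unturned for it to latch.
- twist (a joint): Turn of the mushroom head, rad: 0 at rest, growing clockwise seen from above to 0.85 at its stop. A torsion spring turns it back to 0 when let go. With the button latched, the latch releases at about 0.4 to 0.6 rad and the button springs out; this takes about 3 to 4 N on a lobe.
- start_top (a point): Centre of the flat top of the start button, a grey round push button 27 mm in diameter standing 10 mm above the control strip in a 37 mm bezel 4 mm high.
- start (a joint): How far the start button is pressed, m: 0 out, 0.005 fully in. A spring returns it; fully in takes about 5 N.
- dial_mark (a point): Point on the top rim of the suction dial (black round knob, 42 mm in diameter at its foot, 19 mm high) at the end of its white line, 15.5 mm from its axis; turns with the dial, which stands at any setting and is to be left there.
- weight_a: Grey round conservation weight with a small knob, 47 mm diameter, 41 mm high, loose on the left part of the blotter board; origin at the centre of its underside.
- weight_b: Brass-coloured round conservation weight with a small knob, 49 mm diameter, 49 mm high, loose on the right part of the blotter board; origin at the centre of its underside.
- bone_folder: Flat ivory-coloured bone folder, 21 x 154 x 4 mm, lying loose on the bench between the robot and the table; origin at its underside's centre, long along its y.
- loupe: Black stand loupe, 42 mm diameter, 34 mm high, loose on the bench to the right of the table; origin at its underside's centre.
- dropper_bottle: Brown dropper bottle, 52 mm diameter, 139 mm high, loose on the bench to the left of the table; origin at its underside's centre.
- eraser: Eraser, 23 x 52 x 13 mm, loose on the bench to the left of the table; origin at its underside's centre.

How it is judged:
By the outcome, as a careful person would: the job done as asked, in the order asked, and still so for the second after the job is handed in, with the robot touching nothing.
It also fails if it takes over 50 s, if anything falls off the work surface, if the arm or the gripper's body presses on something with over 40 N, if the wrist force passes 120 N, or if a joint passes its speed limit or range.

### The arm

A 6-joint arm with a two-finger parallel gripper is mounted at the origin on a cart in front of the work surface, level with it; the furniture and walls round the work are solid. World frame = base frame: x ahead of the robot, y to its left, z up, the work surface at z = 0. Lengths are in mm, angles in rad, forces in N, time in s.
With the tool pointing down it reaches from about 350 to 775 mm from the base axis. Payload 7.3 kg.
Tool frame: the origin (TCP) lies between the finger pads; the fingertips stand 22 mm ahead of it and the grasp point (between the pads) lies 3 mm ahead of it; z points along the fingers, x is the direction in which the jaws open and shut, and the axes are right-handed (so a half turn about z gives the same grasp; the last joint's range is limited). The gripper opens to 92 mm and grips with 3 to 60 N. Pads are 19 mm wide; open, the fingers measure 130 mm over their backs; the gripper's body (75 mm by 190 mm) begins 47 mm behind the grasp point.
Start: joints at [-1.417, 0.342, 1.524, -0, 1.275, -0.146], TCP at [155.07, -501.594, 248.741] pointing down, gripper open.
Joint ranges: [-2.53, 2.53], [-0.77, 2.02], [0.04, 2.7], [-1, 4.14], [0.28, 2.66], [-3.11, 3.11]. Speed limits (rad/s): [2.57, 2.57, 3.14, 3.14, 3.14, 3.14].

### API

Orientations are given as [roll, pitch, yaw] about the fixed x, y, z axes, in that order (R = Rz(yaw) Ry(pitch) Rx(roll)).
In Python, from plant import * gives the robot as it stands. The module is installed in compiled form; this text tells all that it offers.
- The arm moves only by the shell command python3 -m handwheel 'ROWS' [OPENING]. ROWS is a JSON object of lists of equal length, an entry for each row: "translation": the shift along the world's x, y, z in units of 15 cm (1.0 is 15 cm), a list of three; "twist": the turn about the world's z in units of 90 degrees (1.0 is 90 degrees). In form: {"translation": [[tx, ty, tz], ...], "twist": [twist, ...]}. A call has exactly 8 rows; each row shifts and turns the pose as measured when the row begins; what a row does not reach is not made up. A row lasts 1/8 s, in which the tool goes at most 62.5 mm and 10.7 degrees, less where a joint would pass 70% of its speed; a pose out of reach is approached as far as the arm can. A call with a number of a shift or a turn outside -1 to 1 is refused whole. A call with a gripper value outside its range is refused whole. OPENING is the closure in counts, from 0 (fully open) to 255 (shut), set as the call begins (- or left out, the last holds). The fingers move at their own pace and stop on an object; the grip force is fixed at half the most. Time passes only in rows, so rows that do not move let the fingers close, or fill a call up. It gives the time, the measured TCP pose, the force and the opening at its end, in the units of the state.
- get_obs(): the state, without advancing time (a new reading comes with each control period).
- capture(name): name is "scene" or "top" or "wrist"; returns a dict with "img" (480x640x3 uint8, red, green, blue), "vertical_fov" (degrees; the focal length in pixels is half the picture's height over the tangent of half this angle, whatever the lens; pixels are square), "cx", "cy" (the principal point, pixels), "world_from_camera" (4x4, takes a point from camera to world coordinates). Camera axes: x right, y up, looking along -z (the intrinsics and any distortion apply to the point x, -y, -z); pixel columns grow to the right and rows downward; lengths in mm; the calibration is good to about 2 mm. A picture is of the moment at which its call begins. There is no depth.
- close_job(): hands the job in, once; it reports no verdict.
Trained networks look in the newest picture that a camera, given by its name, has taken for a name from the list of things; names that differ only in an ending like _2 or _b are one class to them, and where a whole thing is asked for, a point or a joint stands for the part that bears it (a point fixed in the world has none). Each returns a list of dicts, best first, with "score" (0 to 1); they miss things now and then, are a little off and sometimes report something else, mostly with a low value. They report only what shows in the picture. A call takes as long as a camera call.
- search_frame(camera, label): "position" ([x, y, z] in mm, in the coordinates of the camera as it stood for that picture, good to about 4 mm: the middle of the surface that is visible of it).
- spot_point(camera, label): "position" ([x, y, z] in mm, in the coordinates of the camera as it stood for that picture, good to about 4 mm: a listed point, or the origin of a listed thing).
The state is a dict: "time": time; "joint_positions": joint angles; "dq": joint speeds; "tau": joint torques, N m; "tool_pos": TCP position; "tcp_rot": TCP orientation; "contact_force": force on the tool from outside, world axes, zero at the start; "moment": the same for the moment, N m; "grip_width": finger opening in mm.
Only numpy, scipy, OpenCV 4.12 (cv2) and the standard library are available. Lean on these libraries where they do the work, as an engineer would, in place of code of your own. Each camera call takes 0.05 s, during which the arm holds its last target.

## Working session

There is one attempt and no reset: what is moved stays moved. The work goes in short steps, Python scripts to look and compute and a shell command to move; the robot and the scene stay as the last step left them, time stands still between calls to the robot, and variables do not carry over. Pictures are saved under pics/ and viewed, and the job is handed in when it is done.

```bash
mkdir -p pics; cat > h.py <<'E'
from plant import *
import numpy as np, cv2
def w(c,p):
    T=np.array(c["world_from_camera"]); return (T@np.append(p,1))[:3]
E
python3 - <<'E'
from h import *
o=get_obs(); print({k:np.round(v,3) for k,v in o.items()})
for n in ["scene","top"]:
    c=capture(n); cv2.imwrite(f"pics/{n}0.png",c["img"][:,:,::-1])
    print(n,c["vertical_fov"],c["cx"],c["cy"],np.round(c["world_from_camera"],3).tolist())
    for l in ["stop_top","stop_lobe","start_top","dial_mark","suction_table"]:
        r=spot_point(n,l)
        print(l,[(np.round(w(c,x["position"]),1).tolist(),round(x["score"],2)) for x in r[:2]])
E
```

```text
{'time': np.float64(0.0), 'joint_positions': array([-1.417,  0.343,  1.525, -0.   ,  1.275, -0.146]), 'dq': array([-0.001, -0.001,  0.   , -0.001,  0.001, -0.   ]), 'tau': array([ 3.0000e-03, -4.3123e+01, -2.4422e+01,  7.2000e-02,  5.6000e-02,
       -0.0000e+00]), 'tool_pos': array([ 155.001, -501.202,  248.058]), 'tcp_rot': array([-3.141e+00,  2.000e-03, -1.271e+00]), 'contact_force': array([-0.328, -0.031, -0.434]), 'moment': array([-0.025,  0.005, -0.001]), 'grip_width': np.float64(91.57)}
scene 47.89180221237842 330.2719332610406 232.70200600821323 [[-0.49, 0.474, -0.732, -363.45], [-0.871, -0.28, 0.402, 659.857], [-0.015, 0.835, 0.55, 720.932], [0.0, 0.0, 0.0, 1.0]]
stop_top [([503.8, 365.9, 107.7], 0.62)]
stop_lobe [([472.5, 370.8, 84.9], 0.83)]
start_top [([495.0, 168.4, 72.0], 0.57)]
dial_mark [([493.8, 247.4, 78.0], 0.65)]
suction_table [([588.2, 274.7, -0.4], 0.93)]
top 43.48057699146468 328.0609704147461 235.37502848313923 [[-0.003, 0.982, -0.188, 222.439], [-1.0, -0.004, -0.006, 196.089], [-0.007, 0.188, 0.982, 1325.201], [0.0, 0.0, 0.0, 1.0]]
stop_top [([375.1, 520.6, 1.1], 0.73), ([510.9, 371.2, 107.3], 0.69)]
stop_lobe [([470.8, 369.3, 91.6], 0.96)]
start_top [([493.7, 168.5, 70.5], 0.54)]
dial_mark [([488.4, 245.2, 84.3], 0.71)]
suction_table [([586.3, 271.5, -0.2], 0.69)]
```

View pics/scene0.png

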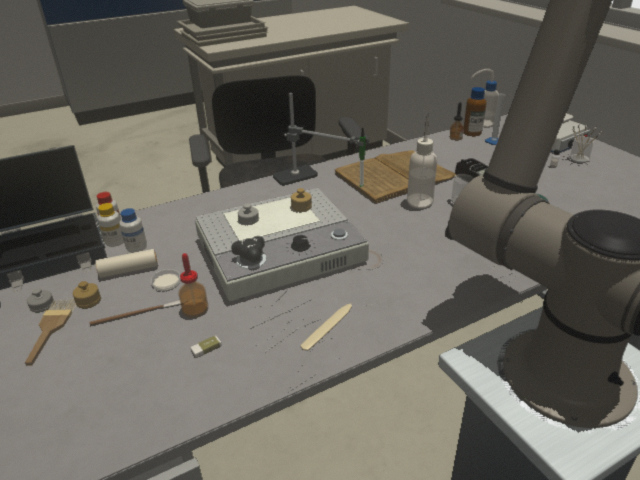

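View pics/top0.png

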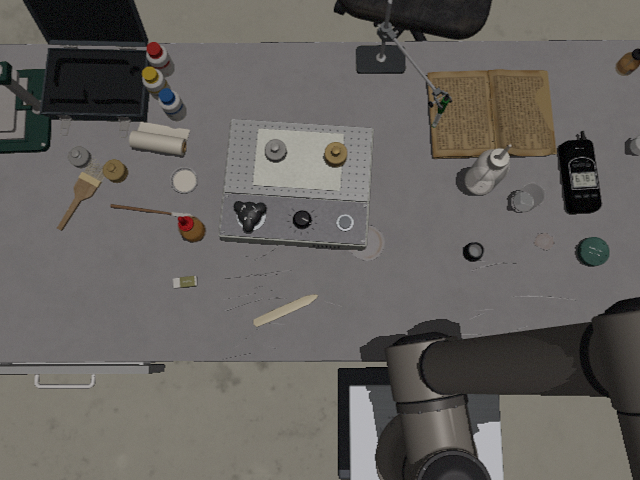

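The top view shows the stop button near (250,215), the dial at (302,219) and the start button at (345,223). The table is yawed slightly. The bottle and weights stand clear of the strip. Next I'll refine the geometry.

```bash
python3 - <<'E'
from h import *
P={}
for n in ["scene","top"]:
    c=capture(n)
    for l in ["stop_top","stop_lobe","start_top","dial_mark","suction_table","dropper_bottle","weight_a","weight_b"]:
        r=spot_point(n,l)
        print(n,l,[(np.round(w(c,x["position"]),1).tolist(),round(x["score"],2)) for x in r[:2]])
    if n=="top":
        im=c["img"][:,:,::-1]; cv2.imwrite("pics/topz.png",cv2.resize(im[180:260,210:380],None,fx=4.7,fy=4.7,interpolation=cv2.INTER_CUBIC))
        # predicted pixels for candidate
        T=np.array(c["world_from_camera"]);f=240/np.tan(np.radians(c["vertical_fov"]/2))
        def ray(u,v,z):
            d=T[:3,:3]@np.array([(u-c["cx"])/f,-(v-c["cy"])/f,-1]);return T[:3,3]+d*(z-T[2,3])/d[2]
        for nm,u,v,z in [("start",345,222.5,72),("startbez",345,223,66),("stop",250,213,107),("front L",221,241,62),("front R",367,248,62),("back L",231,121,64),("back R",373,126,64)]:
            print(nm,np.round(ray(u,v,z),1))
E
```

```text
scene stop_top [([641.8, 186.6, 68.4], 0.74), ([504.2, 369.3, 109.7], 0.65)]
scene stop_lobe [([468.4, 374.9, 84.0], 0.59)]
scene start_top [([496.8, 169.1, 73.0], 0.41), ([642.3, 187.2, 69.1], 0.26)]
scene dial_mark [([493.2, 246.1, 80.5], 0.73)]
scene suction_table []
scene dropper_bottle [([484.7, 505.6, -4.9], 0.7), ([308.0, 294.1, 2.2], 0.5)]
scene weight_a [([650.8, 319.7, 70.3], 0.85), ([311.2, 293.6, 1.8], 0.43)]
scene weight_b [([650.8, 319.7, 70.3], 0.85), ([311.2, 293.6, 1.8], 0.43)]
top stop_top [([512.3, 370.5, 106.5], 0.56)]
top stop_lobe [([471.6, 372.4, 91.7], 0.72), ([376.1, 518.2, 2.0], 0.7)]
top start_top [([493.3, 166.1, 72.0], 0.47)]
top dial_mark [([493.0, 245.4, 84.8], 0.56)]
top suction_table [([585.5, 272.1, 0.6], 0.58)]
top dropper_bottle [([487.2, 510.2, 1.9], 0.96), ([314.5, 292.5, -6.4], 0.59)]
top weight_a [([652.5, 320.9, 63.1], 0.85), ([644.8, 188.5, 66.5], 0.8)]
top weight_b [([652.5, 320.9, 63.1], 0.85), ([644.8, 188.5, 66.5], 0.8)]
start [490.7 167.7  72. ]
startbez [490.9 167.6  66. ]
stop [504.2 365.7 107. ]
front L [453.6 432.6  62. ]
front R [437.2 121.2  62. ]
back L [723.6 418.4  64. ]
back R [710.1 103.9  64. ]
```

```bash
python3 -m handwheel '{"translation":[[0.2,0.25,0.05],[0.25,0.27,0.05],[0.25,0.3,0],[0.25,0.3,0],[0.2,0.3,0],[0.1,0.3,0],[0.05,0.3,0],[0.05,0.3,0]],"twist":[0,0,0,0,0,0,0,0]}' 255
```

```text
time: 2.5
tool_pos: [361.7, -145.6, 264.2]
tcp_rot: [-3.139, -0.003, -1.277]
contact_force: [0.5, -0.6, -0.2]
grip_width: 16.5
```

```bash
python3 -m handwheel '{"translation":[[0.15,0.36,0],[0.15,0.38,0],[0.13,0.38,0],[0.1,0.38,0],[0.1,0.38,0],[0.1,0.38,0],[0.1,0.36,0],[0.0,0.3,0]],"twist":[-0.04,-0.04,-0.04,-0.04,-0.03,-0.03,0,0]}' 255
python3 - <<'E'
from h import *
o=get_obs(); print(np.round(o["tool_pos"],1),np.round(o["tcp_rot"],3),np.round(o["joint_positions"],2))
c=capture("wrist"); cv2.imwrite("pics/w1.png",c["img"][:,:,::-1])
for l in ["stop_top","stop_lobe","start_top","dial_mark","suction_table"]:
    r=spot_point("wrist",l)
    print(l,[(np.round(w(c,x["position"]),1).tolist(),round(x["score"],2)) for x in r[:2]])
E
```

```text
time: 3.5
tool_pos: [489.1, 307.8, 265.7]
tcp_rot: [-3.133, -0.005, -1.636]
contact_force: [-0.0, -0.6, 0.4]
grip_width: 0.8
[489.1 307.8 265.7] [-3.133 -0.005 -1.636] [ 0.43  0.43  1.35 -0.01  1.36  2.07]
stop_top [([508.2, 370.6, 109.7], 0.87)]
stop_lobe [([469.5, 376.3, 92.2], 0.84)]
start_top [([490.9, 169.6, 73.4], 0.92)]
dial_mark [([494.2, 244.6, 81.8], 0.81)]
suction_table []
```

View pics/w1.png

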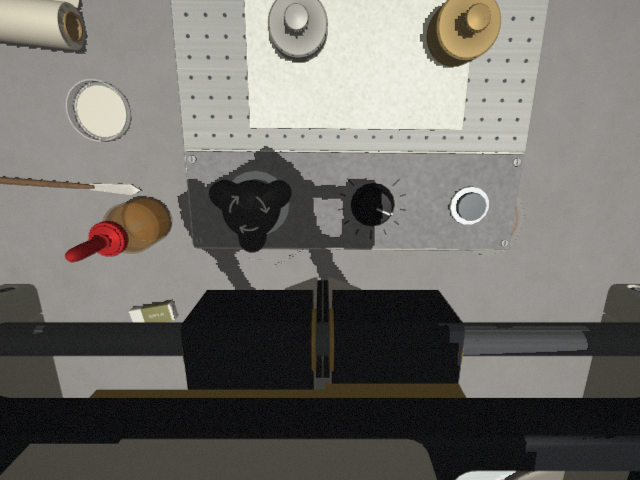

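View pics/topz.png

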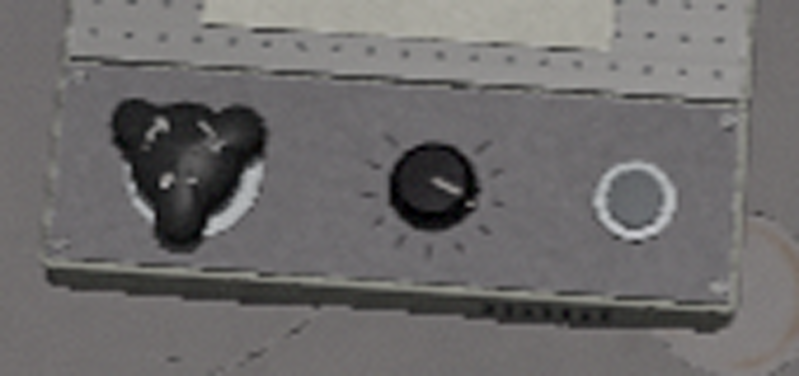

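The wrist view shows the mushroom centred near (250,204), its front lobe end at about (253,247), and the start cap at (471,205). The fingers are shut. I'll cast those pixels to positions.

```bash
cat >> h.py <<'E'
def ray(c,u,v,z):
    T=np.array(c["world_from_camera"]);f=240/np.tan(np.radians(c["vertical_fov"]/2))
    d=T[:3,:3]@np.array([(u-c["cx"])/f,-(v-c["cy"])/f,-1]);return T[:3,3]+d*(z-T[2,3])/d[2]
def pix(c,p):
    T=np.linalg.inv(np.array(c["world_from_camera"]));f=240/np.tan(np.radians(c["vertical_fov"]/2))
    q=T[:3,:3]@np.array(p)+T[:3,3]; return np.array([c["cx"]+f*q[0]/-q[2], c["cy"]-f*q[1]/-q[2]])
E
python3 - <<'E'
from h import *
c=capture("wrist"); print(c["vertical_fov"],np.round(c["world_from_camera"],3)[:3,3])
im=c["img"][:,:,::-1]
cv2.imwrite("pics/w2.png",cv2.resize(im[130:260,170:300],None,fx=4.5,fy=4.5,interpolation=cv2.INTER_CUBIC))
g=im.max(2); 
for nm,u,v,z in [("start",471,205.5,72),("bez",469.5,205.5,66),("stop",250,203,104),("L",186,153,62),("R",525,153,62),("fl",194,248,62),("fr",518,247,62)]:
    print(nm,np.round(ray(c,u,v,z),1))
# overlay model
S=np.array([505,369]);yaw=-.05
R=np.array([[np.cos(yaw),-np.sin(yaw)],[np.sin(yaw),np.cos(yaw)]])
o=cv2.resize(im[130:260,170:300],None,fx=4.5,fy=4.5,interpolation=cv2.INTER_CUBIC)
def circ(ctr,r,z,col):
    t=np.linspace(0,2*np.pi,60)
    pts=np.array([pix(c,[*(S+R@(ctr+r*np.array([np.cos(a),np.sin(a)]))),z]) for a in t])
    cv2.polylines(o,[((pts-[170,130])*4.5).astype(int)],True,col,1)
for a in (180,60,-60): circ(27*np.array([np.cos(np.radians(a)),np.sin(np.radians(a))]),11.5,101,(0,255,0))
circ(np.zeros(2),23.5,70,(0,0,255))
cv2.imwrite("pics/w2o.png",o)
E
```

```text
67.31720622841338 [563.192 300.911 402.705]
start [493.5 165.   72. ]
bez [492.4 164.   66. ]
stop [514.8 363.1 104. ]
L [558.1 424.8  62. ]
R [537.4 113.4  62. ]
fl [467.1 432.3  62. ]
fr [446.5 112.5  62. ]
```

View pics/w2o.png

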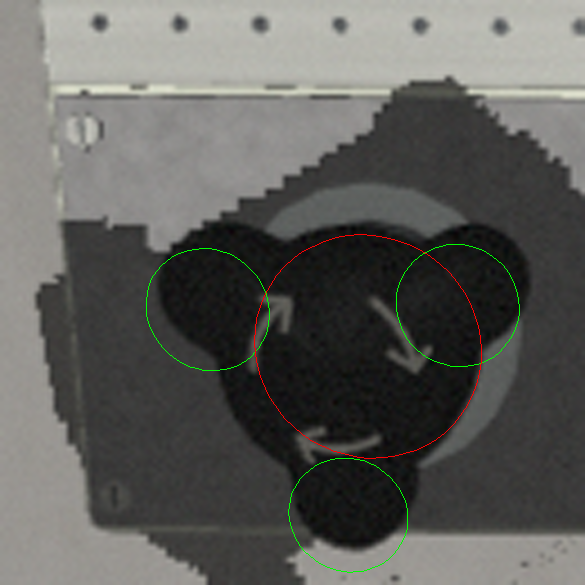

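```bash
python3 -m handwheel '{"translation":[[0.06,0.2,0],[0.06,0.2,0],[0,0,-0.2],[0,0,-0.2],[0,0,-0.2],[0,0,-0.15],[0,0,-0.08],[0,0,0]],"twist":[0,0,0,0,0,0,0,0]}' 255
python3 - <<'E'
from h import *
o=get_obs(); print(np.round(o["tool_pos"],1),np.round(o["tcp_rot"],3),np.round(o["contact_force"],2))
c=capture("wrist"); cv2.imwrite("pics/w3.png",c["img"][:,:,::-1])
for l in ["stop_top","stop_lobe","start_top"]:
    r=spot_point("wrist",l)
    print(l,[(np.round(w(c,x["position"]),1).tolist(),round(x["score"],2)) for x in r[:2]])
t=np.array(o["tool_pos"]);print(pix(c,t-[0,0,22]))
c=capture("scene"); cv2.imwrite("pics/s3.png",cv2.resize(c["img"][150:320,150:370,::-1],None,fx=3.5,fy=3.5))
E
```

```text
time: 4.85
tool_pos: [511.5, 355.5, 142.6]
tcp_rot: [-3.127, -0.004, -1.653]
contact_force: [-0.3, -0.3, 0.9]
grip_width: 0.2
[511.5 355.5 142.6] [-3.127 -0.004 -1.653] [-0.26 -0.29  0.9 ]
stop_top [([509.1, 366.7, 109.5], 0.92)]
stop_lobe []
start_top [([496.3, 166.8, 70.8], 0.84)]
[323.1266172 299.7558731]
```

View pics/w3.png

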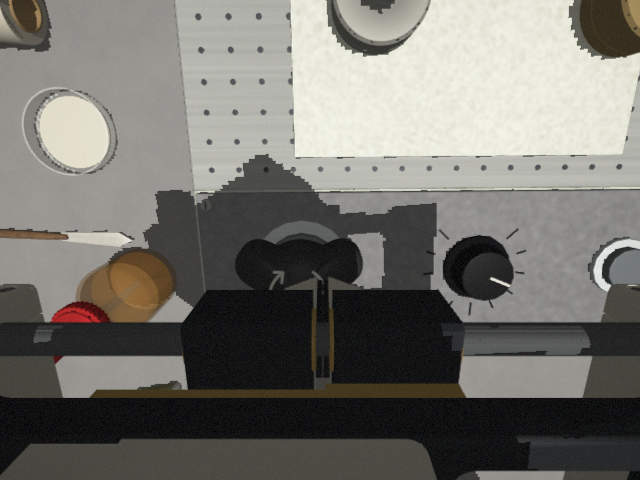

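View pics/s3.png

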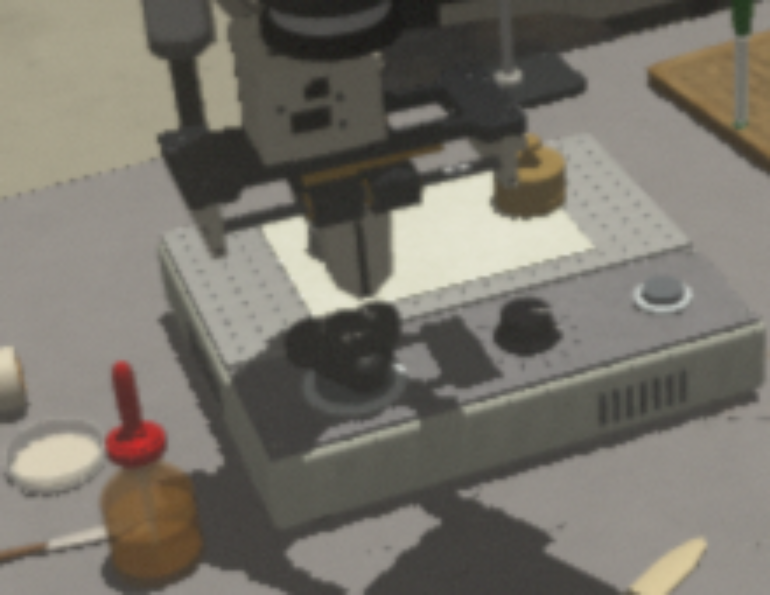

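```bash
python3 -m handwheel '{"translation":[[-0.02,0.06,0],[-0.01,0.03,0],[0,0,0],[0,0,-0.02],[0,0,0],[0,0,0],[0,0,0],[0,0,0]],"twist":[0.02,0,0,0,0,0,0,0]}' 255
python3 - <<'E'
from h import *
c=capture("wrist"); im=c["img"][:,:,::-1].copy()
cv2.imwrite("pics/w4.png",cv2.resize(im[160:320,200:400],None,fx=4,fy=4,interpolation=cv2.INTER_CUBIC))
o=get_obs(); print(np.round(o["tool_pos"],1),np.round(o["tcp_rot"],3),np.round(o["contact_force"],2),np.round(o["dq"],3))
print(pix(c,[505.5,368.5,107]), pix(c,np.array(o["tool_pos"])-[0,0,22]))
for l in ["stop_top","stop_lobe","start_top"]:
    r=spot_point("wrist",l)
    print(l,[(np.round(w(c,x["position"]),1).tolist(),round(x["score"],2)) for x in r[:2]])
E
```

```text
time: 6.1
tool_pos: [507.2, 371.7, 141.9]
tcp_rot: [-3.123, -0.001, -1.618]
contact_force: [0.8, 0.1, 0.6]
grip_width: 0.6
[507.2 371.7 141.9] [-3.123e+00 -1.000e-03 -1.618e+00] [ 0.32 -0.36  0.57] [-0.001  0.    -0.001 -0.001  0.002 -0.   ]
[329.45914247 292.15405579] [323.21640516 300.01060988]
stop_top [([508.5, 368.7, 109.8], 0.7)]
stop_lobe []
start_top []
```

View pics/w4.png

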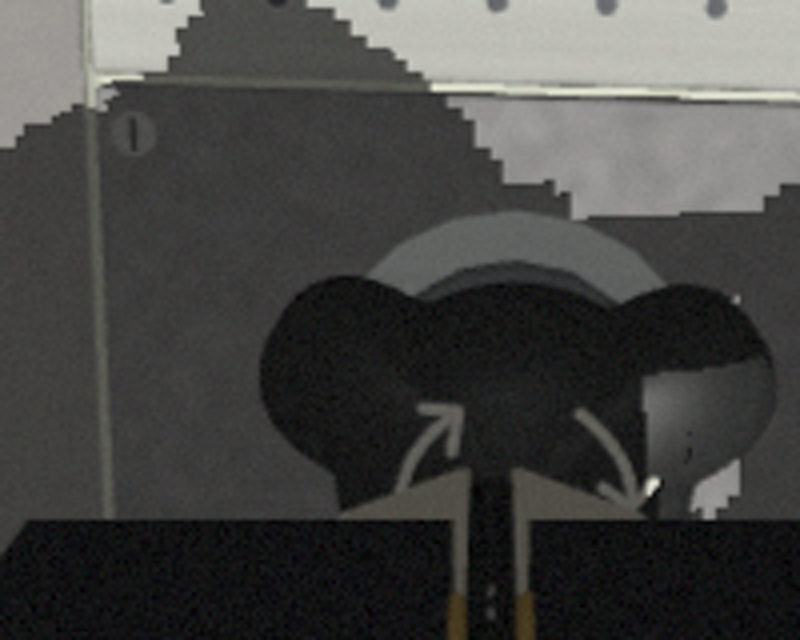

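```bash
python3 -m handwheel '{"translation":[[0,-0.024,-0.02],[0,0,-0.02],[0,0,-0.015],[0,0,-0.01],[0,0,-0.008],[0,0,-0.008],[0,0,-0.008],[0,0,-0.008]],"twist":[0,0,0,0,0,0,0,0]}' 255
```

```text
time: 7.3
tool_pos: [507.3, 368.0, 127.7]
tcp_rot: [-3.122, -0.001, -1.618]
contact_force: [-2.1, -1.9, 6.5]
grip_width: 0.8
```

```bash
python3 -m handwheel '{"translation":[[0,0,-0.008],[0,0,-0.008],[0,0,-0.008],[0,0,-0.008],[0,0,-0.008],[0,0,-0.008],[0,0,-0.006],[0,0,0]],"twist":[0,0,0,0,0,0,0,0]}' 255
```

```text
time: 8.3
tool_pos: [507.2, 367.9, 124.9]
tcp_rot: [-3.119, 0.001, -1.617]
contact_force: [-1.3, -1.3, 3.4]
grip_width: 0.3
```

```bash
python3 -m handwheel '{"translation":[[0,0,-0.012],[0,0,-0.012],[0,0,-0.012],[0,0,-0.012],[0,0,-0.012],[0,0,-0.012],[0,0,-0.012],[0,0,-0.012]],"twist":[0,0,0,0,0,0,0,0]}' 255
```

```text
time: 9.3
tool_pos: [507.4, 368.0, 121.0]
tcp_rot: [-3.113, 0.004, -1.616]
contact_force: [-5.2, -3.8, 14.4]
grip_width: 0.4
```

```bash
python3 -m handwheel '{"translation":[[0,0,-0.012],[0,0,-0.012],[0,0,0.02],[0,0,0.05],[0,0,0.1],[0,0,0.15],[0,0,0.15],[-0.03,-0.1,0.0]],"twist":[0,0,0,0,0,0,0,0]}' 255
python3 - <<'E'
from h import *
o=get_obs(); print(np.round(o["tool_pos"],1),np.round(o["tcp_rot"],3),np.round(o["contact_force"],2))
for n in ["wrist","scene","top"]:
  c=capture(n); im=c["img"][:,:,::-1].copy()
  if n=="wrist": cv2.imwrite("pics/w5.png",im)
  if n=="scene": cv2.imwrite("pics/s5.png",cv2.resize(im[210:290,190:370],None,fx=4.2,fy=4.2,interpolation=cv2.INTER_CUBIC))
  for l in ["stop_top","stop_lobe"]:
    r=spot_point(n,l)
    print(n,l,[(np.round(w(c,x["position"]),1).tolist(),round(x["score"],2)) for x in r[:2]])
E
```

```text
time: 10.3
tool_pos: [503.4, 353.9, 195.6]
tcp_rot: [-3.109, 0.006, -1.615]
contact_force: [0.7, 0.4, -1.1]
grip_width: 0.4
[503.4 353.9 195.6] [-3.109  0.006 -1.615] [ 0.71  0.37 -1.09]
wrist stop_top [([509.9, 369.6, 105.1], 0.56)]
wrist stop_lobe [([467.1, 375.1, 82.9], 0.85)]
scene stop_top [([506.4, 367.9, 101.1], 0.76)]
scene stop_lobe [([468.3, 372.5, 81.5], 0.94)]
top stop_top [([515.5, 372.9, 102.8], 0.51)]
top stop_lobe [([469.0, 369.3, 86.1], 0.51)]
```

View pics/s5.png

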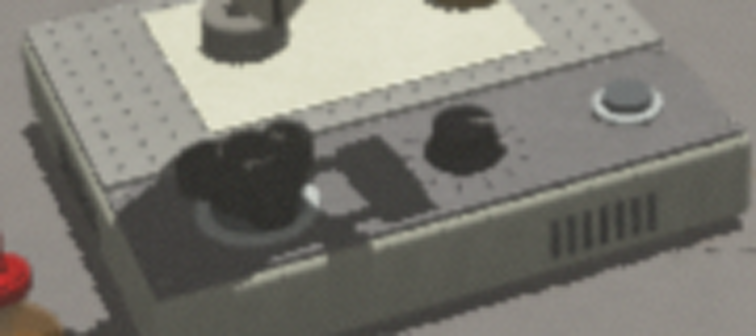

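View pics/w5.png

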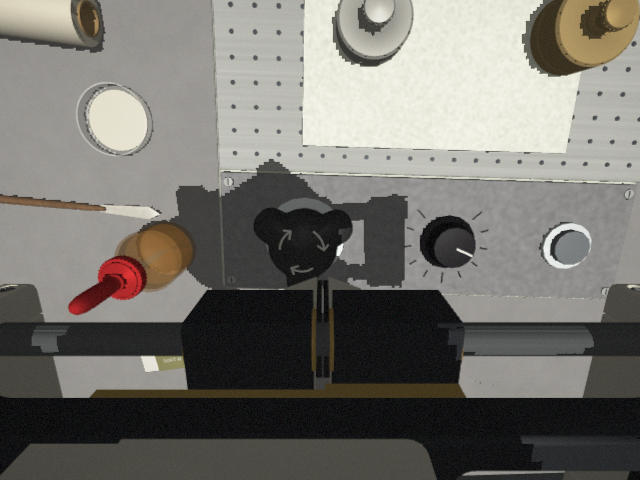

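The networks now put the head about 4–7 mm lower. I'll compare it with the first scene picture.

```bash
python3 - <<'E'
from h import *
a=cv2.imread("pics/scene0.png"); c=capture("scene"); b=c["img"][:,:,::-1]
f=lambda i:cv2.resize(np.clip(i[225:275,225:300].astype(float)*2,0,255).astype(np.uint8),None,fx=5.3,fy=5.3,interpolation=cv2.INTER_CUBIC)
cv2.imwrite("pics/cmp.png",np.hstack([f(a),f(b)]))
E
```

```text
(no output)
```

View pics/cmp.png

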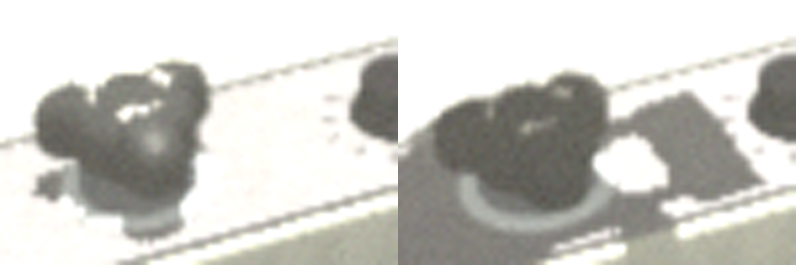

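The head sits visibly lower (lobe top and bottom down about 2 px) and is unturned, so it's latched. Next I'll bring the closed fingertips to the right of the front lobe.

```bash
python3 -m handwheel '{"translation":[[-0.11,-0.1,0],[-0.1,-0.1,0],[0,0,-0.1],[0,0,-0.15],[0,0,-0.15],[0,0,-0.1],[0,0,-0.03],[0,0,0]],"twist":[0,0,0,0,0,0,0,0]}' 255
```

```text
time: 11.8
tool_pos: [471.7, 324.7, 106.9]
tcp_rot: [-3.114, 0.003, -1.615]
contact_force: [-0.2, -0.8, 0.4]
grip_width: 0.7
```

```bash
python3 - <<'E'
from h import *
c=capture("wrist"); cv2.imwrite("pics/w6.png",c["img"][:,:,::-1])
c=capture("scene"); im=c["img"][:,:,::-1]
cv2.imwrite("pics/s6.png",cv2.resize(np.clip(im[190:290,200:340].astype(float)*1.7,0,255).astype(np.uint8),None,fx=5.5,fy=5.5,interpolation=cv2.INTER_CUBIC))
E
```

```text
(no output)
```

View pics/s6.png

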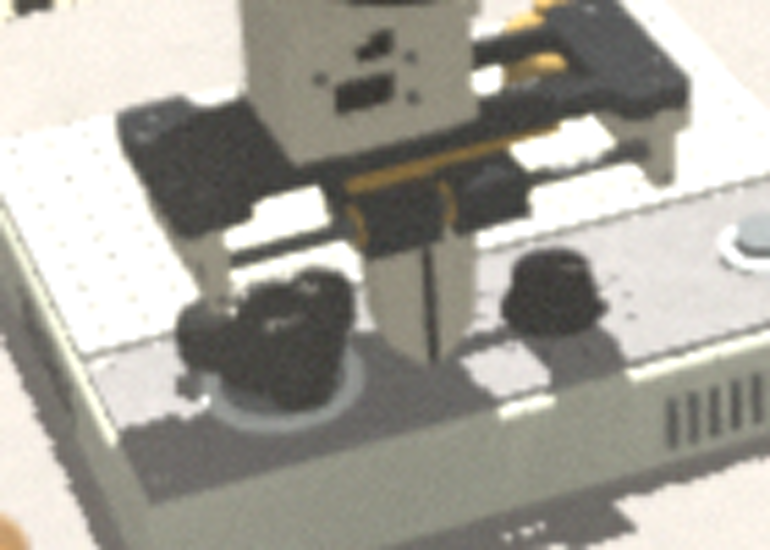

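View pics/w6.png

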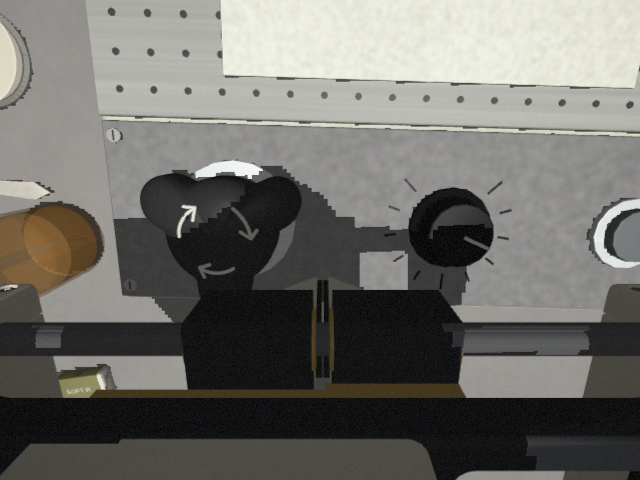

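The tip stands just right of the front lobe, in the free gap, level with it. Start pushing in +y.

```bash
python3 -m handwheel '{"translation":[[0,0.04,-0.01],[0,0.04,0],[0,0.02,0],[0,0.02,0],[0,0.015,0],[0,0.015,0],[0,0.015,0],[0,0.015,0]],"twist":[0,0,0,0,0,0,0,0]}' 255
```

```text
time: 12.9
tool_pos: [472.3, 353.8, 107.8]
tcp_rot: [-3.111, 0.005, -1.615]
contact_force: [-0.4, -1.1, 0.8]
grip_width: 0.1
```

```bash
python3 -m handwheel '{"translation":[[0,0.01,-0.015],[0,0.01,-0.01],[0,0.015,0],[0,0.015,0],[0,0.015,0],[0,0.015,0],[0,0.015,0],[0,0.015,0]],"twist":[0,0,0,0,0,0,0,0]}' 255
python3 - <<'E'
from h import *
c=capture("wrist"); cv2.imwrite("pics/w7.png",c["img"][:,:,::-1])
E
```

```text
time: 13.9
tool_pos: [472.1, 370.8, 106.5]
tcp_rot: [-3.11, 0.005, -1.615]
contact_force: [-1.9, -2.4, 3.7]
grip_width: 0.7
```

View pics/w7.png

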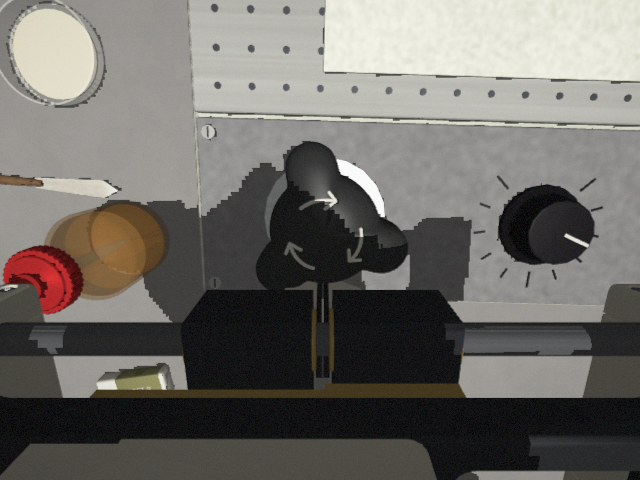

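The head has turned about 40° (lobes at (312,165), (383,245), (280,265)), past the release angle. I'll back straight out in -y and let it return.

```bash
python3 -m handwheel '{"translation":[[0,-0.03,0],[0,-0.06,0],[0,-0.08,0],[0,-0.08,0],[0,-0.06,0],[0,-0.04,0],[0,0,0],[0,0,0]],"twist":[0,0,0,0,0,0,0,0]}' 255
python3 - <<'E'
from h import *
for n in ["wrist","scene","top"]:
  c=capture(n); im=c["img"][:,:,::-1].copy()
  if n=="wrist": cv2.imwrite("pics/w8.png",im)
  if n=="scene":
    a=cv2.imread("pics/scene0.png")
    f=lambda i:cv2.resize(np.clip(i[225:275,225:300].astype(float)*2,0,255).astype(np.uint8),None,fx=5.3,fy=5.3,interpolation=cv2.INTER_CUBIC)
    cv2.imwrite("pics/cmp2.png",np.hstack([f(a),f(im)]))
  for l in ["stop_top","stop_lobe"]:
    r=spot_point(n,l)
    print(n,l,[(np.round(w(c,x["position"]),1).tolist(),round(x["score"],2)) for x in r[:2]])
E
```

```text
time: 14.95
tool_pos: [472.6, 314.6, 105.4]
tcp_rot: [-3.109, 0.006, -1.616]
contact_force: [-0.4, 0.5, 0.8]
grip_width: 0.6
wrist stop_top [([506.7, 366.2, 109.8], 0.67), ([587.7, 272.1, -0.7], 0.4)]
wrist stop_lobe [([468.4, 374.7, 91.0], 0.67)]
scene stop_top [([507.5, 365.9, 107.4], 0.82)]
scene stop_lobe [([468.6, 373.5, 85.9], 0.63)]
top stop_top []
top stop_lobe []
```

View pics/cmp2.png

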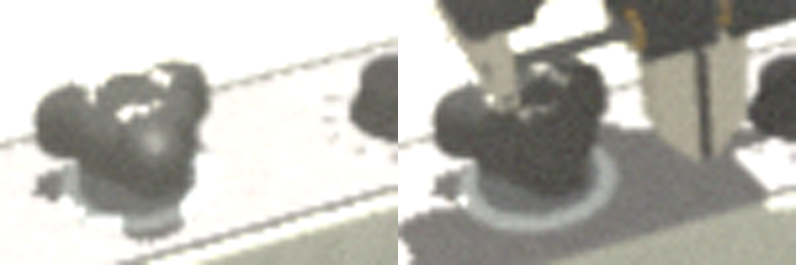

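View pics/w8.png

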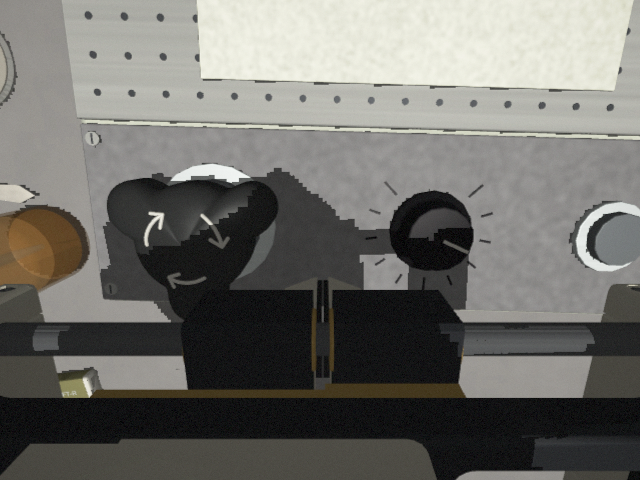

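The stop head is out again (networks give z≈107–110, same height as at first) and unturned, so it released. Next is the start button at about (495,167).

```bash
python3 -m handwheel '{"translation":[[0,0,0.15],[0,0,0.15],[0.04,-0.18,0],[0.04,-0.25,0],[0.04,-0.25,0],[0.03,-0.25,0],[0,-0.05,0],[0,0,0]],"twist":[0,0,0,0,0,0,0,0]}' 255
python3 - <<'E'
from h import *
o=get_obs();c=capture("wrist"); cv2.imwrite("pics/w9.png",c["img"][:,:,::-1])
print(np.round(o["tool_pos"],1)); p=np.array(o["tool_pos"]);p[2]=72;print(pix(c,p))
for l in ["start_top"]:
    r=spot_point("wrist",l)
    print(l,[(np.round(w(c,x["position"]),1).tolist(),round(x["score"],2)) for x in r[:2]])
E
```

```text
time: 16.4
tool_pos: [495.2, 164.8, 152.0]
tcp_rot: [-3.108, 0.006, -1.614]
contact_force: [-0.3, -0.8, -0.3]
grip_width: 0.4
[495.2 164.8 152. ]
[323.89174486 263.05829266]
start_top [([496.8, 167.2, 74.1], 0.97)]
```

View pics/w9.png

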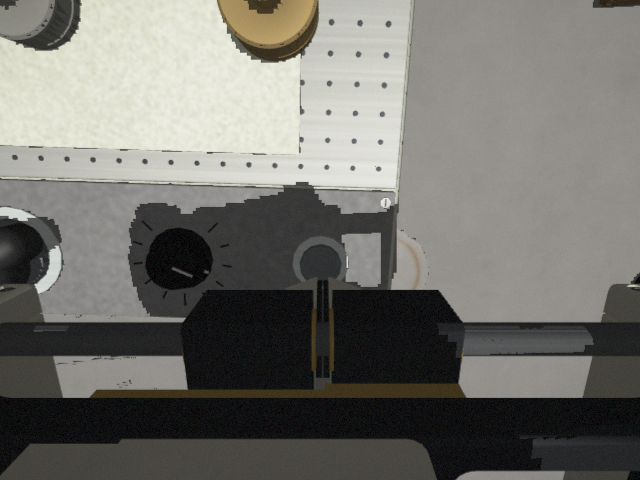

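```bash
python3 -m handwheel '{"translation":[[0,0.01,-0.1],[0,0,-0.12],[0,0,-0.08],[0,0,-0.04],[0,0,-0.02],[0,0,-0.008],[0,0,-0.008],[0,0,-0.008]],"twist":[0,0,0,0,0,0,0,0]}' 255
```

```text
time: 17.5
tool_pos: [493.9, 170.6, 91.1]
tcp_rot: [-3.109, 0.006, -1.608]
contact_force: [-2.8, -0.7, 4.6]
grip_width: 0.3
```

```bash
python3 -m handwheel '{"translation":[[0,-0.005,-0.012],[0,0,-0.012],[0,0,-0.012],[0,0,-0.012],[0,0,-0.012],[0,0,-0.012],[0,0,-0.012],[0,0,-0.012]],"twist":[0,0,0,0,0,0,0,0]}' 255
python3 - <<'E'
from h import *
c=capture("scene"); im=c["img"][:,:,::-1]
cv2.imwrite("pics/s10.png",cv2.resize(np.clip(im[190:270,270:390].astype(float)*1.7,0,255).astype(np.uint8),None,fx=6,fy=6,interpolation=cv2.INTER_CUBIC))
E
```

```text
time: 18.5
tool_pos: [494.1, 170.3, 89.1]
tcp_rot: [-3.101, 0.008, -1.607]
contact_force: [-6.9, -1.1, 19.9]
grip_width: 0.3
```

View pics/s10.png

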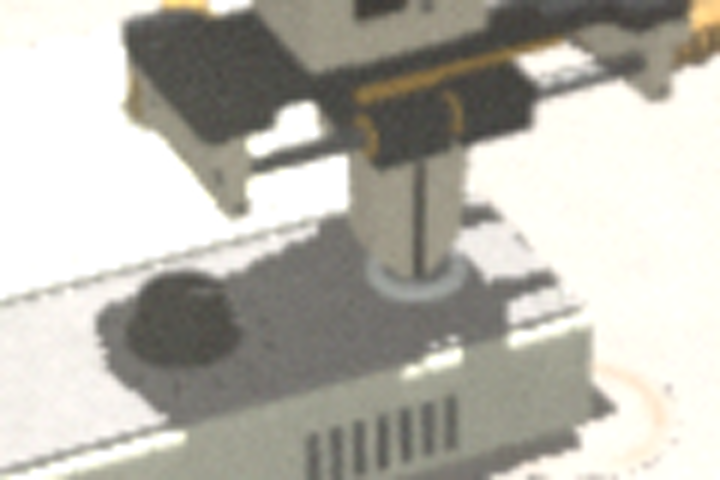

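A force of 20 N against the 5 N spring, at the expected depth (z≈89), means the start button is on its stop. The tip sits on the cap, inside the bezel. Lift off and check.

```bash
python3 -m handwheel '{"translation":[[0,0,0.02],[0,0,0.05],[0,0,0.12],[0,0,0.2],[0,0,0.2],[-0.1,0,0.1],[-0.2,-0.1,0],[-0.2,-0.2,0]],"twist":[0,0,0,0,0,0,0,0]}' 255
python3 -m handwheel '{"translation":[[-0.1,-0.2,0],[0,-0.2,0],[0,0,0],[0,0,0],[0,0,0],[0,0,0],[0,0,0],[0,0,0]],"twist":[0,0,0,0,0,0,0,0]}' 255
python3 - <<'E'
from h import *
for n in ["scene","top","wrist"]:
  c=capture(n); im=c["img"][:,:,::-1].copy(); cv2.imwrite(f"pics/{n}11.png",im)
  for l in ["stop_top","stop_lobe","start_top","dial_mark"]:
    r=spot_point(n,l)
    print(n,l,[(np.round(w(c,x["position"]),1).tolist(),round(x["score"],2)) for x in r[:2]])
a=cv2.imread("pics/scene0.png");b=cv2.imread("pics/scene11.png")
f=lambda i:cv2.resize(np.clip(i[215:280,225:360].astype(float)*1.6,0,255).astype(np.uint8),None,fx=4.4,fy=4.4,interpolation=cv2.INTER_CUBIC)
cv2.imwrite("pics/cmp3.png",np.vstack([f(a),f(b)]))
E
```

```text
time: 19.55
tool_pos: [420.8, 124.8, 196.4]
tcp_rot: [-3.095, 0.008, -1.605]
contact_force: [0.3, -1.0, 0.7]
grip_width: 0.6
time: 20.55
tool_pos: [404.7, 64.3, 196.8]
tcp_rot: [-3.093, 0.008, -1.604]
contact_force: [-0.4, -0.0, -0.0]
grip_width: 0.4
scene stop_top [([506.5, 367.6, 107.7], 0.71), ([488.1, 503.2, -4.2], 0.56)]
scene stop_lobe [([468.2, 372.3, 83.6], 0.82)]
scene start_top [([496.1, 168.8, 73.2], 0.61)]
scene dial_mark []
top stop_top [([510.9, 370.2, 106.5], 0.8)]
top stop_lobe [([469.9, 372.3, 91.7], 0.92)]
top start_top [([492.2, 164.3, 73.9], 0.66), ([512.2, 371.0, 107.6], 0.51)]
top dial_mark [([492.7, 247.8, 82.8], 0.77), ([639.7, 188.2, 68.0], 0.44)]
wrist stop_top []
wrist stop_lobe [([493.7, 168.2, 70.9], 0.67)]
wrist start_top [([495.3, 166.9, 73.0], 0.97)]
wrist dial_mark [([494.4, 241.4, 81.3], 0.81)]
```

View pics/cmp3.png

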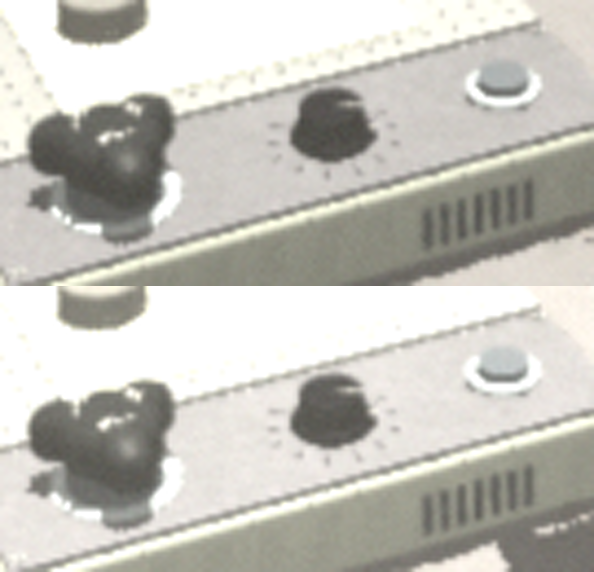

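View pics/top11.png

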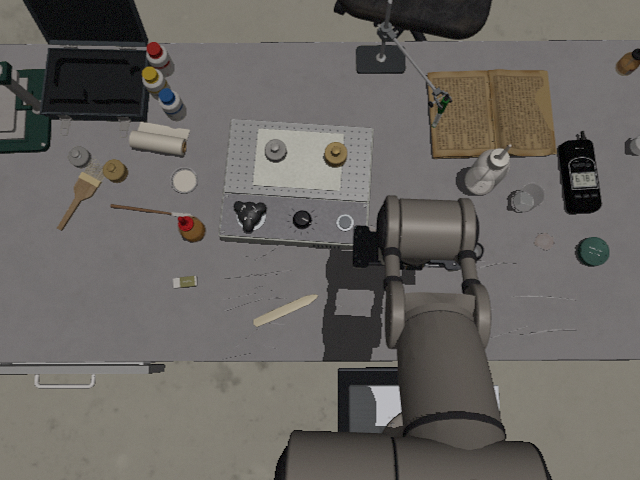

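The before and after views match: stop out and unturned, start out, dial mark and loose items where they were, and the arm clear. Handing in.

```bash
python3 -c "
from plant import *
print(get_obs()['contact_force']); print(close_job())"
```

```text
[-0.34821202 -0.8593297  -0.53952007]
the job is handed in; nothing more can be done
None
```

The stop check is done in the order asked, and I handed the job in at about 21 s. The arm was clear of everything, with no contact force beyond sensor noise. There is no verdict from the system.

- **Latching:** I pressed the stop button in slowly with the closed fingertips; the highest reading was about 14 N, taken at the end of each move. After I let go, the head stayed down. All three cameras placed it 4–7 mm lower, and the scene picture agreed.
- **Release:** I pushed the front lobe clockwise to about 0.7 rad, judged from the picture, with only a few newtons. After I backed off, the head turned back by itself. The wrist and scene cameras placed its top at about 107–110 mm, as at the start. The top camera missed it on that check but found it at the same height at the end.
- **Start button:** I pressed it to its stop at the expected depth. The reading there was 20 N against the 5 N spring. It came back out, with its top at about 73 mm.
- **Rest of the scene:** The before and after pictures show the dial mark and the loose things unmoved. The loupe was partly hidden under the gripper in the last top view.

One thing is inferred: the joint values cannot be read, so latching, release and full press come from the pictures, depths and forces. Position estimates from the different cameras disagreed by a few millimetres, which did not affect the work.

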